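# Refit the relay and set the nitrogen valve of the tea pouch flusher

### The job

The nitrogen flusher for the tea pouches is going back into service: plug the loose white square relay fully home into the empty square socket of the control box and let go of it. Then take the valve wheel by its upright wooden crank grip, turn it clockwise (seen from above) until the valve is shut against its stop, and back it off exactly two full turns. Finish still gripping the crank grip and holding it there, with the relay still plugged in and everything else on the counter left where it is.

Things in the scene. Friction and masses are not known exactly. Their poses are not given: they have to be found in the camera images.
- relay: the loose relay, standing upright on the counter: a black square plug foot 26 x 26 mm, 16 mm tall (its lowest 6 mm tapers to 20 mm), under a white square case 36 x 36 mm that reaches from 16 to 56 mm above its underside, with a black frame and a small window on its flat top. Origin: centre of its underside; z up, x and y along the sides. It fits the socket in any of its four quarter turns. About 80 g
- socket (a point): centre of the mouth of the empty square socket, in the flat top of the control box, 60 mm above the counter. The hole is 29 x 29 mm, 20 mm deep, its sides along this point's x and y; z up. When the relay is home its case rests on the box top, its origin 16 mm below this point. The other socket's relay, a fixed white case 36 x 36 mm rising 38 mm above the box top, is centred 85 mm from here along +y of this frame
- control_box: grey control box 120 (x) x 150 (y) x 60 (z) mm fixed to the counter; origin under its centre, the socket is at (0, -35, 60) mm in its frame
- valve_body: brass hand valve fixed to the counter on a square 90 mm plate, pipe stub along its y; origin under its centre on the wheel's upright axis. The wheel above it is horizontal: an aluminium rim of radius 50 mm (bar 12 mm thick), its top 100 mm above the counter, hub top 104 mm, three spokes
- valve_axis (a point): point on the wheel's upright axis at the height to grip the crank grip, 133 mm above the counter (fixed, axes parallel to those of valve_body)
- crank_mid (a point): point on the axis of the crank grip, 133 mm above the counter: the grip is an upright light-wood cylinder, dia 20 mm, from 103 to 155 mm above the counter, standing on the wheel rim 50 mm from the wheel's axis. It spins freely about its own upright axis, so the hand need not turn as the wheel goes round
- valve (a joint): turn of the wheel in rad: 0 = shut against a hard stop, growing as it opens, counter-clockwise seen from above, over several turns (6.283 per turn, up to 20.5). The crank grip lies in the direction (valve_body's +x, turned by this angle counter-clockwise) from the axis. Starts 0.4 to 1.05 turns open. Friction 0.12 N m (about 3 N at the grip); it stays where it is left
- fuse: bystander: white fuse module with a ROUND case, dia 36 mm, on a round black foot dia 22 mm, 50 mm tall in all; origin under its centre
- canister: bystander: steel tea canister, dia 68, 85 mm tall; origin under its centre
- teacup: bystander: white porcelain cup, rim dia 72, 50 mm tall; origin under its centre
- tape: bystander: roll of yellow tape lying flat, outer dia 90, 24 mm tall; origin under its centre
- calculator: bystander: flat black desk calculator 100 x 145 x 18 mm; origin under its centre
- spoon: bystander: tea spoon with wooden handle, 170 mm long along its x, about 20 mm tall; origin under its middle
There are look-alikes about, which are no part of the job. Leave any orange or turquoise look-alike of the relay alone. What is shaped like the valve_body but green or turquoise is not meant.

How it is judged:
By the outcome, as a careful person would: the job done as asked, in the order asked, and still so for the second after the job is handed in, while the arm keeps its last pose, push and grip.
It also fails if it takes over 72 s, if anything falls off the work surface, if the arm or the gripper's body presses on something with over 40 N, if the wrist force passes 120 N, or if a joint passes its speed limit or range.

### The arm

A 6-joint arm with a two-finger parallel gripper is mounted at the origin on the work surface. World frame = base frame: x ahead of the robot, y to its left, z up, the work surface at z = 0. Lengths are in m, angles in rad, forces in N, time in s.
With the tool pointing down it reaches from about 0.325 to 0.875 m from the base axis. Payload 4.4 kg.
Tool frame: the origin (TCP) lies midway between the tips of the shut fingers; the grasp point (between the pads) lies 19 mm behind it; z points along the fingers, x is the direction in which the jaws open and shut, and the axes are right-handed (so a half turn about z gives the same grasp; the last joint's range is limited). The gripper opens to 85 mm and grips with 20 to 120 N. Pads are 22 mm wide; open, the fingers measure 114 mm over their backs; the gripper's body (76 mm by 85 mm) begins 54 mm behind the grasp point. The pads swing forward as they close: fully open they stand 13 mm farther back than shut.
Start: joints at [-1.264, 0.207, 1.542, -0, 1.393, -0.15], TCP at [0.254, -0.516, 0.231] pointing down, gripper open.
Joint ranges: [-2.73, 2.73], [-0.86, 2.22], [0.23, 2.46], [-1.11, 4.25], [0.08, 2.63], [-2.82, 2.82]. Speed limits (rad/s): [2.79, 2.79, 3.14, 3.14, 3.14, 3.14].

### API

Orientations are given as a rotation vector (axis times angle).
In Python, from rig import robot, fingers, viewer, monitor gives the robot as it stands. The module is installed in compiled form; this text tells all that it offers. Calls block until the motion is done:
- robot.move_to(position, orientation): joint-space move of the TCP to a pose.
- robot.movel(position, frame=None, vel=0.15, max_force=None): straight line of the TCP; frame=None keeps the orientation; vel is the mean speed in m/s. With max_force (N) it stops when the force on the tool has changed by that much, and returns True; else False.
- robot.movej(angles): joint-space move.
- fingers.gripper_open() and fingers.close(grip_force=None): open the fingers fully, or close them until they stop; grip_force is the grip in N (None keeps the last).
- robot.pause(seconds).
- robot.solve_ik(position, orientation): joint angles nearest the present ones, or None.
- viewer.get_image(name): name is "side" or "top"; returns (picture, depth): 480x640x3 uint8, red, green, blue; 480x640 float32, m along the optical axis (not along the pixel's ray), 0 where there is no reading.
- viewer.camera_info(name): a dict with "mtx" (3x3 intrinsics, pixels), "T" (4x4, takes a point from camera to world coordinates). Camera axes: x right, y down, z forward; pixel columns grow to the right and rows downward; lengths in m; the calibration is good to about 2 mm. A picture is of the moment at which its call begins. camera_info takes no time and is no camera call.
A pose or a line that the arm cannot do raises robot.Unreachable and nothing moves.
- robot.close_job(): hands the job in, once; it reports no verdict.
Readings, each from a call of its own:
- monitor.get_t(): time.
- monitor.get_qpos(): joint angles.
- monitor.get_joint_vel(): joint speeds.
- monitor.get_joint_efforts(): joint torques, N m.
- monitor.get_eef_pos(): TCP position.
- monitor.get_orientation(): TCP orientation.
- monitor.get_ft_force(): force on the tool from outside, world axes, zero at the start.
- monitor.get_moment(): the same for the moment, N m.
- monitor.get_grip_width(): finger opening in m.
Only numpy, scipy, OpenCV 4.12 (cv2) and the standard library are available. Lean on these libraries where they do the work, as an engineer would, in place of code of your own. Each camera call takes 0.05 s, during which the arm holds its last target. There are 200 camera calls.

## Working session

There is one attempt and no reset: what is moved stays moved. The work goes in short steps, each a Python script; the robot and the scene stay as the last script left them, time stands still between calls to the robot, and variables do not carry over. Pictures are saved under pics/ and viewed, about 8 in all and at most 12, crops included, and the job is handed in when it is done.

```bash
mkdir -p pics
python3 - <<'E'
from rig import robot, fingers, viewer, monitor
import cv2,numpy as np
for n in("top","side"):
    im,d=viewer.get_image(n); cv2.imwrite(f"pics/{n}0.png",im[...,::-1]); np.savez(f"{n}0.npz",im=im,d=d)
    c=viewer.camera_info(n); print(n,c["mtx"].round(1).tolist(),c["T"].round(3).tolist())
print(monitor.get_t(),monitor.get_orientation(),monitor.get_grip_width())
E
```

```text
top [[524.4, 0.0, 308.5], [0.0, 524.4, 238.5], [0.0, 0.0, 1.0]] [[0.01, -0.982, 0.188, 0.315], [-1.0, -0.013, -0.014, -0.003], [0.017, -0.188, -0.982, 1.18], [0.0, 0.0, 0.0, 1.0]]
side [[479.2, 0.0, 327.9], [0.0, 479.2, 239.4], [0.0, 0.0, 1.0]] [[0.853, -0.24, 0.463, -0.078], [-0.521, -0.42, 0.743, -0.923], [0.016, -0.875, -0.483, 0.722], [0.0, 0.0, 0.0, 1.0]]
0.1 [-2.66640175e+00  1.65874881e+00  2.56119910e-03] 0.08511368585613338
```

View pics/top0.png

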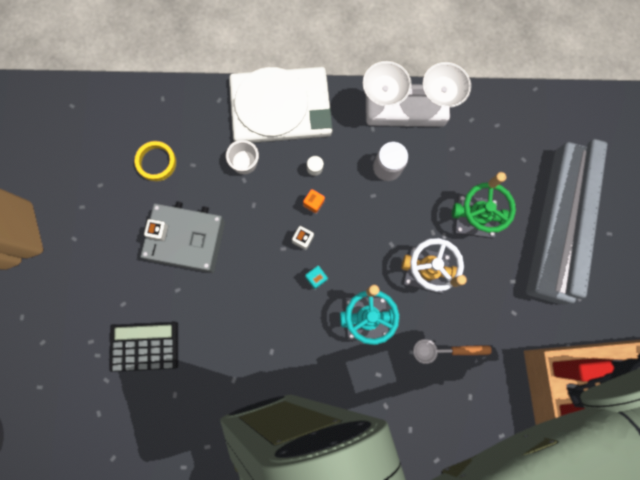

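View pics/side0.png

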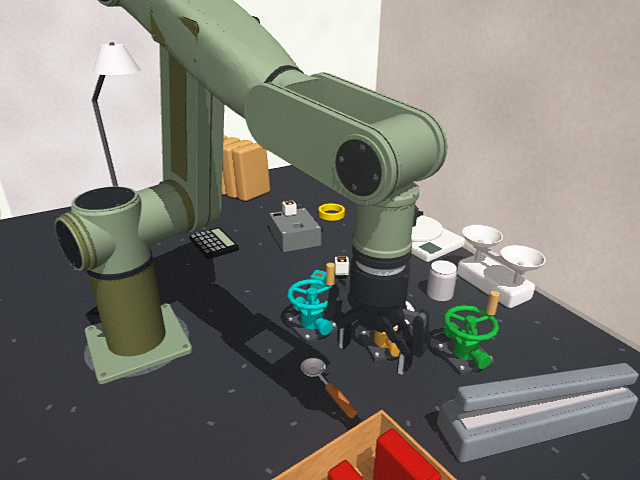

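```bash
cat > h.py <<'E'
from rig import robot, fingers, viewer, monitor
import cv2,numpy as np
from scipy.spatial.transform import Rotation as R
def cloud(n,d):
    c=viewer.camera_info(n);K=c["mtx"];T=c["T"]
    v,u=np.mgrid[:480,:640]
    p=np.stack([(u-K[0,2])/K[0,0]*d,(v-K[1,2])/K[1,1]*d,d],-1)
    return p@T[:3,:3].T+T[:3,3]
def atz(n,uv,z):  # pixels -> world on plane z
    c=viewer.camera_info(n);K=c["mtx"];T=c["T"];uv=np.atleast_2d(uv).astype(float)
    r=np.c_[(uv[:,0]-K[0,2])/K[0,0],(uv[:,1]-K[1,2])/K[1,1],np.ones(len(uv))]@T[:3,:3].T
    return T[:3,3]+r*((z-T[2,3])/r[:,2])[:,None]
def down(a): # tool z down, jaw axis x at angle a in world xy
    return (R.from_euler('z',a)*R.from_euler('x',np.pi)).as_rotvec()
E
python3 - <<'E'
from h import *
f=np.load("top0.npz");im,d=f["im"],f["d"];P=cloud("top",d);hsv=cv2.cvtColor(im,cv2.COLOR_RGB2HSV)
def rect(mask,box,z,name):
    m=np.zeros_like(mask);u0,v0,u1,v1=box;m[v0:v1,u0:u1]=mask[v0:v1,u0:u1]
    v,u=np.nonzero(m);w=atz("top",np.c_[u,v],z)
    r=cv2.minAreaRect((w[:,:2]*1000).astype(np.float32));print(name,len(u),np.round(r[0],1),np.round(r[1],1),round(r[2],1),"medz",np.median(P[v,u,2]).round(4),"mean",w.mean(0).round(4));return u,v,w
Z=P[...,2]
rect((Z>.045)&(Z<.07),(285,220,322,256),.056,"relay")
rect((Z>.045)&(Z<.075),(130,195,232,280),.06,"box")
rect((Z<.052)&(Z>.02),(186,228,210,252),.06,"hole")
rect((Z>.085)&(Z<.11),(138,215,170,245),.098,"fixed")
wm=(hsv[...,1]<40)&(hsv[...,2]>150)
u,v,w=rect(wm,(400,230,475,300),.1,"wheel")
(c,rr)=cv2.minEnclosingCircle((w[:,:2]*1000).astype(np.float32));print("wheel circ",c,rr)
u,v,w=rect((hsv[...,0]>8)&(hsv[...,0]<20)&(hsv[...,1]>80)&(hsv[...,2]>150)&(Z>.12),(445,262,475,300),.155,"crank")
rect((Z>.03)&(Z<.06),(303,150,330,180),.05,"fuse");
rect((Z>.03)&(Z<.07),(298,186,332,216),.056,"orange");rect((Z>.03)&(Z<.07),(300,262,332,294),.056,"turq")
a=[cv2.resize(im[s],(390,390),interpolation=cv2.INTER_CUBIC) for s in (np.s_[195:287,138:230],np.s_[220:312,392:484])]
cv2.imwrite("pics/crop.png",np.hstack(a)[...,::-1])
E
```

```text
relay 274 [535.1  -6.3] [36.2 37.3] 61.8 medz 0.0562 mean [ 0.5351 -0.0063  0.056 ]
box 3429 [530.8 255. ] [153.1 121.6] 80.1 medz 0.0603 mean [0.5291 0.2516 0.06  ]
hole 159 [524.8 221.3] [27.5 27.7] 78.1 medz 0.0405 mean [0.5248 0.2212 0.06  ]
fixed 318 [538.9 303.7] [38.5 37.2] 80.1 medz 0.0981 mean [0.5389 0.3039 0.098 ]
wheel 1221 [ 485.5 -291.1] [110.4 139.5] 76.2 medz 0.0987 mean [ 0.4745 -0.2847  0.1   ]
wheel circ (490.27313232421875, -281.60443115234375) 80.97859191894531
crank 36 [ 433.7 -319.6] [15.8 18.1] 87.5 medz 0.1541 mean [ 0.4326 -0.3192  0.155 ]
fuse 218 [702.1 -31.7] [40.2 33.9] 0.6 medz 0.0499 mean [ 0.7018 -0.0317  0.05  ]
orange 297 [616.7 -29.5] [37.9 40.9] 58.9 medz 0.0557 mean [ 0.6168 -0.0296  0.056 ]
turq 297 [447.  -36.8] [36.6 37.6] 37.7 medz 0.0558 mean [ 0.4469 -0.0367  0.056 ]
```

View pics/crop.png

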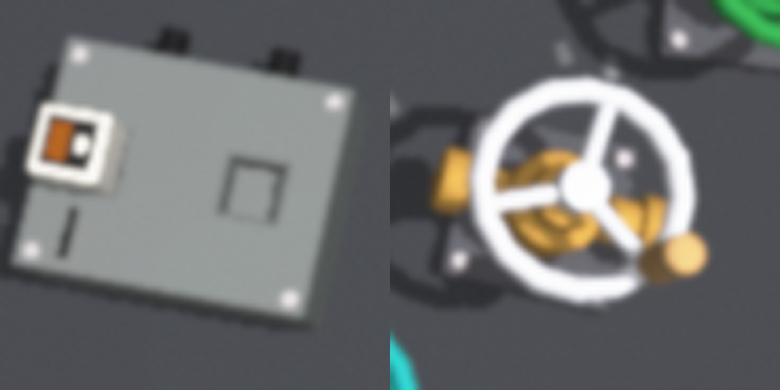

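Run:
```python
from h import *
from scipy.optimize import least_squares
f=np.load("top0.npz");im,d=f["im"],f["d"];P=cloud("top",d);hsv=cv2.cvtColor(im,cv2.COLOR_RGB2HSV);Z=P[...,2]
m=(hsv[...,1]<40)&(hsv[...,2]>150)&(Z>.08)&(Z<.112);b=np.zeros_like(m);b[225:300,400:475]=1;m&=b
v,u=np.nonzero(m);w=atz("top",np.c_[u,v],.095)[:,:2]*1000
c=w.mean(0)
for _ in range(6):
    r=np.hypot(*(w-c).T);s=w[(r>40)&(r<60)]
    q=least_squares(lambda p:np.hypot(*(s-p[:2]).T)-p[2],[*c,50],loss='soft_l1').x;c=q[:2]
print("rim",q.round(1)); hub=w[np.hypot(*(w-c).T)<11].mean(0);print("hub",hub)
k=(Z>.145)&(Z<.165)&b;v,u=np.nonzero(k);cr=atz("top",np.c_[u,v],.155)[:,:2]*1000
print("crank",len(cr),cr.mean(0),"r",np.hypot(*(cr.mean(0)-c)),"ang",np.degrees(np.arctan2(*(cr.mean(0)-c)[::-1])))
# brass pipe
g=(hsv[...,0]>12)&(hsv[...,0]<25)&(hsv[...,1]>120)&(Z>.01)&(Z<.085)&b;v,u=np.nonzero(g);pts=P[v,u]
print("brass",len(pts),pts.min(0),pts.max(0)); lo=pts[pts[:,2]<.06]
_,_,vt=np.linalg.svd(lo[:,:2]-lo[:,:2].mean(0));print("pipe dir deg",np.degrees(np.arctan2(vt[0,1],vt[0,0])),lo.mean(0))
for a in np.radians([61.8,-118.2,80.1,-99.9,-9.9,170.1]): print(np.degrees(a),[None if s is None else np.round(s,2).tolist() for s in (robot.solve_ik([.535,-.0063,.019],down(a)),robot.solve_ik([.5247,.2206,.065],down(a)))])
for a in np.radians(range(-180,180,45)): s=robot.solve_ik([.434,-.319,.114],down(a));print(np.degrees(a),None if s is None else np.round(s,2))
```

```text
rim [ 472.5 -288.1   49.6]
hub [ 472.17546918 -288.12922853]
crank 87 [ 433.65953266 -318.33042104] r 49.17911666004372 ang -142.07391892642562
brass 417 [ 0.44659353 -0.34274824  0.01103104] [ 0.49938459 -0.22636881  0.07817697]
pipe dir deg -102.06665673805225 [ 0.47073284 -0.27889869  0.04894535]
61.8 [[-0.17, 0.4, 1.79, -0.0, 0.95, -1.25], [0.25, 0.38, 1.69, -0.0, 1.07, -0.83]]
-118.2 [[-0.17, 0.4, 1.79, 0.0, 0.95, 1.89], [0.25, 0.38, 1.69, 0.0, 1.07, 2.31]]
80.1 [[-0.17, 0.4, 1.79, -0.0, 0.95, -1.57], [0.25, 0.38, 1.69, -0.0, 1.07, -1.15]]
-99.9 [[-0.17, 0.4, 1.79, 0.0, 0.95, 1.57], [0.25, 0.38, 1.69, 0.0, 1.07, 1.99]]
-9.9 [[-0.17, 0.4, 1.79, -0.0, 0.95, -0.0], [0.25, 0.38, 1.69, -0.0, 1.07, 0.42]]
170.1 [None, [0.25, 0.38, 1.69, 0.0, 1.07, -2.72]]
-180.0 [-0.79  0.26  1.74 -0.    1.14  2.35]
-135.0 [-0.79  0.26  1.74 -0.    1.14  1.56]
-90.0 [-0.79  0.26  1.74 -0.    1.14  0.78]
-45.0 [-0.79  0.26  1.74 -0.    1.14 -0.01]
0.0 [-0.79  0.26  1.74 -0.    1.14 -0.79]
45.0 [-0.79  0.26  1.74 -0.    1.14 -1.58]
90.0 [-0.79  0.26  1.74  0.    1.14 -2.37]
135.0 None
```

Run:
```python
from h import *
a=np.radians(61.8);o=down(a)
robot.move_to([.5351,-.0063,.23],o)
robot.movel([.5351,-.0063,.10],vel=.25)
print(robot.movel([.5351,-.0063,.019],vel=.12,max_force=10))
fingers.close(40);print(monitor.get_grip_width(),monitor.get_eef_pos(),monitor.get_ft_force())
robot.movel([.5351,-.0063,.17],vel=.2);print(monitor.get_grip_width(),monitor.get_t())
robot.move_to([.5247,.2206,.17],down(np.radians(-9.9)))
robot.movel([.5247,.2206,.125],vel=.15)
print(monitor.get_eef_pos(),monitor.get_ft_force(),monitor.get_t())
im=viewer.get_image("side")[0];im2=viewer.get_image("top")[0]
a=[cv2.resize(x,(400,400),interpolation=cv2.INTER_CUBIC) for x in (im[170:270,245:345],im2[180:300,120:240])]
cv2.imwrite("pics/hover.png",np.hstack(a)[...,::-1])
```

```text
False
0.03551278126071333 [ 0.53562207 -0.00638039  0.01960286] [-0.87630268 -0.20256468  3.46075678]
0.035305254772061444 5.1
[0.52446644 0.22015623 0.12459179] [-0.41981779  0.53775875 -0.55783412] 7.0333
```

View pics/hover.png

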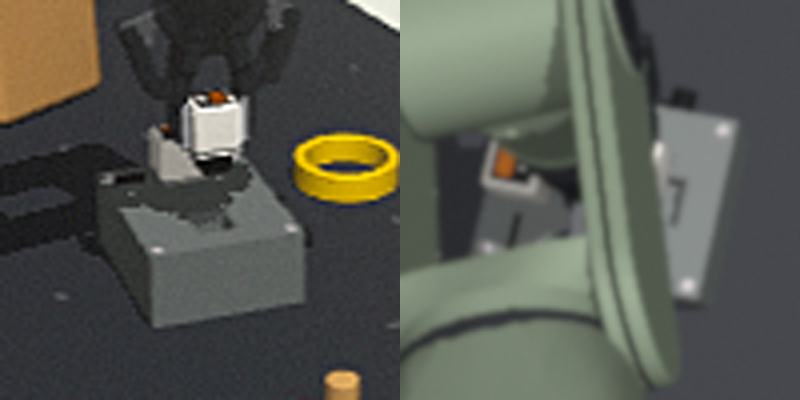

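Run:
```python
from h import *
print(robot.movel([.5247,.2206,.085],vel=.08,max_force=8),monitor.get_eef_pos(),monitor.get_ft_force())
print(robot.movel([.5247,.2206,.0615],vel=.03,max_force=15),monitor.get_eef_pos(),monitor.get_ft_force(),monitor.get_moment(),monitor.get_grip_width(),monitor.get_t())
```

```text
False [0.52451517 0.22058555 0.08450573] [ 0.12715288  0.74939905 -0.84395153]
True [0.52438602 0.22054219 0.06363519] [-0.0508599   0.94360449  4.03782741] [-0.0556246   0.00086811 -0.02944124] 0.03564755887663854 8.475
```

Run:
```python
from h import *
print(robot.movel([.5247,.2206,.0605],vel=.03,max_force=18),monitor.get_eef_pos()[2],monitor.get_ft_force())
fingers.gripper_open();robot.pause(.2)
robot.movel([.5247,.2206,.17],vel=.15);robot.movel([.5247,.2206,.21],vel=.25)
robot.move_to([.4337,-.3183,.23],down(np.radians(-45)))
im,d=viewer.get_image("top");P=cloud("top",d);Z=P[...,2]
for lo,hi,z in((.045,.075,.06),(.085,.12,.1)):
    m=np.zeros(Z.shape,bool);m[225:258,180:220]=((Z>lo)&(Z<hi))[225:258,180:220]
    v,u=np.nonzero(m);
    if z==.1 and len(u): print("relay top z",np.median(Z[m]),cv2.minAreaRect((atz("top",np.c_[u,v],z)[:,:2]*1000).astype(np.float32)))
print(monitor.get_t(),monitor.get_eef_pos())
a=[cv2.resize(x,(400,400),interpolation=cv2.INTER_CUBIC) for x in (im[180:300,120:240],im[200:360,360:520])]
cv2.imwrite("pics/home.png",np.hstack(a)[...,::-1])
```

```text
False 0.06355394259523534 [-9.42470617 -2.4038122  19.90386083]
relay top z 0.09991822791562655 ((524.3805541992188, 219.3367919921875), (38.789649963378906, 37.303955078125), 79.27981567382812)
12.6833 [ 0.43422643 -0.31741759  0.22989393]
```

View pics/home.png

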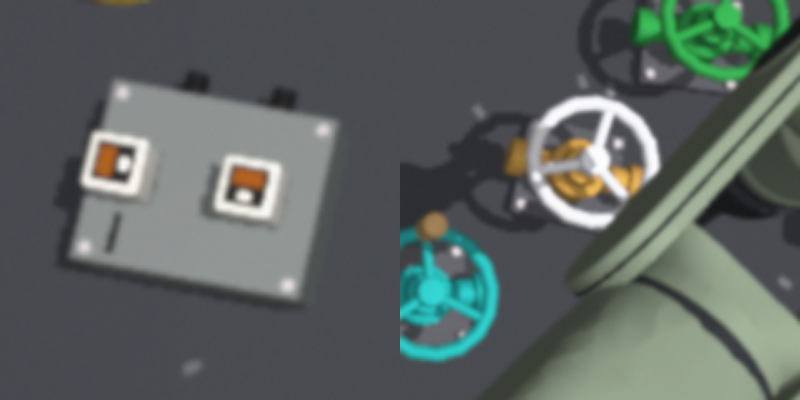

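```bash
cat >> h.py <<'E'
C0=np.array([.4725,-.2881])
def ang(C,ref): # unwrapped actual crank angle (deg) near ref
    p=monitor.get_eef_pos()[:2]-C;a=np.degrees(np.arctan2(p[1],p[0]));return ref+(a-ref+180)%360-180
def step(C,r,deg,z=.114,vel=.1,mf=None):
    t=np.radians(deg);return robot.movel([C[0]+r*np.cos(t),C[1]+r*np.sin(t),z],vel=vel,max_force=mf)
def rt(deg,F0=0): # radial, ccw tangential force
    f=monitor.get_ft_force()-F0;t=np.radians(deg);e=np.array([np.cos(t),np.sin(t)]);return np.round([f[:2]@e,f[1]*e[0]-f[0]*e[1],f[2]],1)
E
python3 - <<'E'
from h import *
robot.movel([.4337,-.3183,.16],vel=.25);print(robot.movel([.4337,-.3183,.114],vel=.12,max_force=8))
F0=monitor.get_ft_force();print("free",F0)
fingers.close(40);print(monitor.get_grip_width(),monitor.get_eef_pos(),monitor.get_ft_force())
np.save("F0.npy",F0);a=-142.
log=[]
for k in range(9):
    a-=10;s=step(C0,.05,a,mf=15);p=monitor.get_eef_pos();log.append(p[:2]);print(a,s,round(ang(C0,a),1),np.round(np.hypot(*(p[:2]-C0))*1e3,1),rt(a,F0))
    if s:break
np.save("log.npy",log);print(monitor.get_t(),monitor.get_grip_width())
E
```

```text
False
free [-0.13040986  0.51311699  0.1460976 ]
0.01886696558930471 [ 0.43403109 -0.31864568  0.11450224] [ 0.41238715 -0.331797    3.01015877]
-152.0 False -152.2 49.3 [-3.3 -0.7  2.6]
-162.0 False -162.2 49.4 [-3.6 -2.7  4.5]
-172.0 False -172.1 49.6 [-2.8 -1.9  3.7]
-182.0 False -182.0 49.7 [-2.9 -0.9  5. ]
-192.0 False -192.1 49.8 [-1.6 -0.4  5.6]
-202.0 False -202.3 50.0 [-1.4  0.4  5.7]
-212.0 False -212.3 50.2 [-0.2  0.4  7. ]
-222.0 False -222.3 50.3 [1.  0.1 7.6]
-232.0 False -232.3 50.5 [-0.  -0.8  7.9]
16.5167 0.019115974666260017
```

Run:
```python
from h import *
F0=np.load("F0.npy");log=list(np.load("log.npy"));a=-232.
while a>-400:
    d=10 if a>-350 else 2
    a-=d;s=step(C0,.05,a,vel=.1 if d==10 else .03,mf=15);p=monitor.get_eef_pos();log.append(p[:2]);f=rt(a,F0);print(a,s,round(ang(C0,a),2),np.round(np.hypot(*(p[:2]-C0))*1e3,1),f,round(p[2],4))
    if s or f[1]>10:break
print(monitor.get_t(),monitor.get_grip_width(),monitor.get_eef_pos())
np.save("log.npy",log)
```

```text
-242.0 False -242.21 50.6 [ 0.7 -1.   8.1] 0.1144
-252.0 False -252.18 50.7 [ 1.2 -1.6  8. ] 0.1144
-262.0 False -262.17 50.8 [ 1.4 -0.9  7.6] 0.1144
-272.0 False -272.19 50.9 [ 2.3 -0.7  7.7] 0.1144
-282.0 False -282.19 50.9 [ 1.8 -0.7  6.6] 0.1144
-292.0 False -292.23 50.9 [ 2.7 -0.9  6.6] 0.1145
-302.0 False -302.29 50.9 [ 4.4 -1.   6.3] 0.1145
-312.0 False -312.33 50.9 [ 3.9 -1.8  6. ] 0.1145
-322.0 False -322.38 50.8 [ 2.9 -1.2  5.5] 0.1145
-332.0 False -332.45 50.7 [ 3.2 -2.   5.3] 0.1145
-342.0 False -342.57 50.6 [ 3.5 -0.8  4.5] 0.1145
-352.0 False -352.66 50.5 [ 3.2 -1.5  5.4] 0.1145
-354.0 False -353.78 50.5 [3.8 0.1 6.6] 0.1145
-356.0 False -355.51 50.4 [2.8 0.8 6.9] 0.1145
-358.0 False -357.46 50.4 [2.5 1.8 6. ] 0.1145
-360.0 False -359.46 50.4 [3.  1.8 5.3] 0.1145
-362.0 False -361.49 50.3 [2.9 0.4 6.4] 0.1145
-364.0 False -363.51 50.3 [2.9 1.3 5.9] 0.1145
-366.0 False -365.53 50.3 [2.1 1.3 6.2] 0.1145
-368.0 False -367.56 50.2 [2.6 2.1 6.3] 0.1145
-370.0 False -369.53 50.2 [2.1 0.9 6.5] 0.1145
-372.0 False -371.6 50.2 [2.1 1.6 6. ] 0.1145
-374.0 False -372.08 50.2 [2.3 4.7 7.1] 0.1144
-376.0 False -372.22 50.2 [2.8 8.7 8.7] 0.1144
-378.0 False -372.31 50.2 [ 1.8 12.7  9.3] 0.1144
22.7667 0.019164477607345166 [ 0.52151006 -0.29879798  0.11443538]
```

Run:
```python
from h import *
from scipy.optimize import least_squares
F0=np.load("F0.npy");log=np.load("log.npy")
q=least_squares(lambda p:np.hypot(*(log-p[:2]).T)-p[2],[*C0,.05],x_scale=.001).x
C=q[:2];print("fit",q.round(5),"start/stop angle",round(ang(C,-372),2))
stop=ang(C,-372)+.25; target=stop+720;print("stop",stop)
t0=monitor.get_t();a=stop;n=0
while a<target-.01:
    d=min(10 if target-a>20 else 2.5,target-a);a+=d;n+=1
    s=step(C,.05,a,vel=.1 if d>5 else .03,mf=20);f=rt(a,F0)
    if n%9==0 or s: print(round(a,1),s,round(ang(C,a),2),f)
    if s and abs(f[1])>12: break
robot.pause(.3)
for _ in range(4):
    e=target-ang(C,target)
    print("actual",round(ang(C,a),2),"target",round(target,2),rt(a,F0))
    if abs(e)<.3: break
    a+=e;step(C,.05,a,vel=.03);robot.pause(.3)
print(monitor.get_t()-t0,monitor.get_t(),monitor.get_grip_width(),monitor.get_eef_pos())
for n,s in(("top",np.s_[180:330,350:550]),("side",np.s_[200:350,310:510])):
    im,d=viewer.get_image(n);cv2.imwrite(f"pics/end_{n}.png",im[...,::-1]);
```

```text
fit [ 0.47284 -0.28725  0.05002] start/stop angle -373.35
stop -373.10114567529104
-283.1 False -281.68 [-1.2  0.9  9.2]
-193.1 False -192.51 [-3.3  2.3  5.7]
-103.1 False -103.51 [0.1 1.6 7.3]
-13.1 False -12.6 [3.3 0.5 6.9]
76.9 False 78.64 [-1.4  0.3 10.3]
166.9 False 167.46 [-3.9  1.9  6.7]
256.9 False 256.29 [0.2 1.7 8. ]
331.9 False 331.01 [ 3.2 -1.1  6.6]
actual 346.28 target 346.9 [ 3.9 -2.3  5.5]
actual 346.66 target 346.9 [ 2.5 -2.8  5.2]
20.391599999999997 43.1583 0.018687627739354857 [ 0.52150413 -0.29878485  0.11450643]
```

View pics/end_top.png

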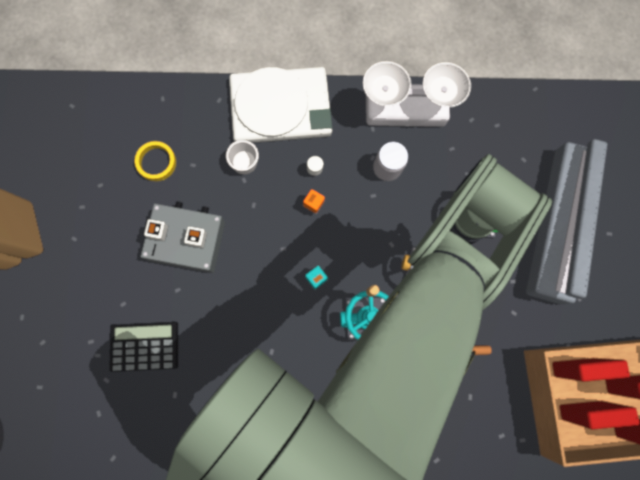

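View pics/end_side.png

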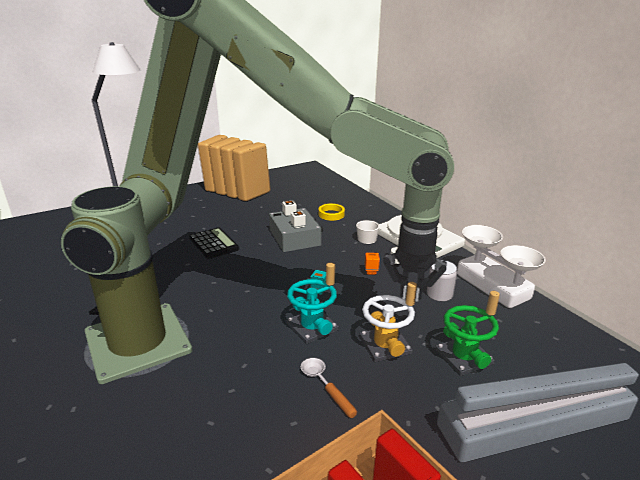

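Run:
```python
from h import *
im=cv2.imread("pics/end_side.png")
cv2.imwrite("pics/z.png",cv2.resize(im[235:365,340:480],(646,600),interpolation=cv2.INTER_CUBIC))
rgb,d=viewer.get_image("side");P=cloud("side",d);h=cv2.cvtColor(rgb,cv2.COLOR_RGB2HSV)
m=np.zeros((480,640),bool);m[270:312,395:425]=1;m&=(h[...,0]>8)&(h[...,0]<22)&(h[...,1]>70)&(P[...,2]>.105)&(P[...,2]<.16)
p=P[m];print(len(p),np.median(p,0),p[:,2].min(),p[:,2].max())
c=viewer.camera_info("side")["T"][:3,3]; v=np.median(p,0)[:2]-c[:2]; ax=np.median(p,0)[:2]+v/np.linalg.norm(v)*.0095
print("crank axis est",ax,"angle",np.degrees(np.arctan2(*(ax-[.4727,-.2877])[::-1])),monitor.get_ft_force(),monitor.get_grip_width())
```

```text
210 [ 0.51474065 -0.30820561  0.13581933] 0.10588774071287332 0.15652683610313411
crank axis est [ 0.52133472 -0.30136689] angle -15.695939648487679 [ 2.94595172 -3.78699333  6.24959263] 0.018676597834790417
```

View pics/z.png

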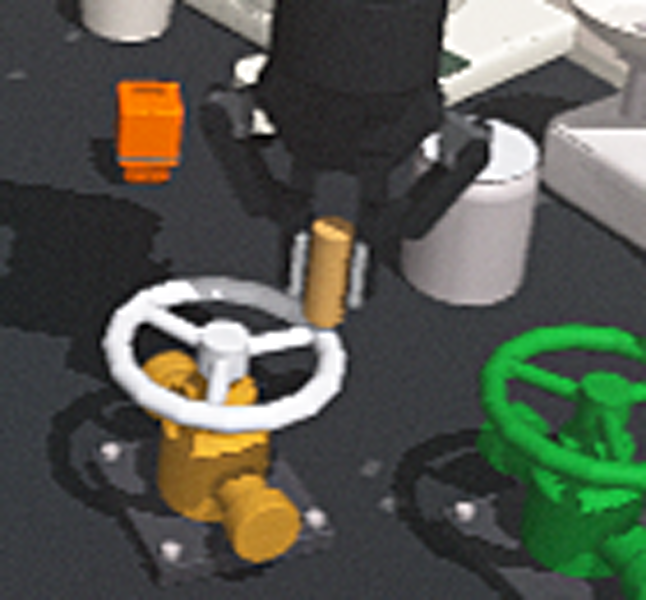

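```bash
python3 -c "
from h import *
robot.close_job()"
```

```text
the job is handed in; nothing more can be done
```

The relay is plugged into the empty socket and released. The valve was shut against its stop and backed off two full turns. I handed the job in with the crank grip still held, about 43 s on the robot's clock.

- **Relay:** pressed to about 20 N and let go. The camera puts its top at 99.9 mm above the counter (100 mm means fully home). The last picture shows it still seated.
- **Valve stop:** the crank met a hard stop at about -12°. That matches the shut direction I read from the pipe in the pictures. Force at the grip rose to 12.7 N there with almost no further movement.
- **Two turns:** I moved counter-clockwise a further 720° from the stop. The hand ended within 0.1 mm of where it was at the stop, and the turn read 0.24° short of target. The side picture shows the wooden grip squarely between the pads, at an opening of 18.7 mm.
- **Small disagreements:**
  - The side camera's rough estimate of the final crank angle was -16°, against -13° from the arm. That is about 3 mm at the grip, and I trusted the arm.
  - An upward force of 5–10 N stayed on the tool while it held the grip. I did not find the cause, and it had no visible effect.
- **Other items:** the last pictures show nothing disturbed, though I only compared the bystanders by eye.

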